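# Release a brass drawer pull from its toggle clamp and complete the row in the tray

### The arm

A 7-joint arm with a two-finger parallel gripper is mounted at the origin on the work surface. World frame = base frame: x ahead of the robot, y to its left, z up, the work surface at z = 0. Lengths are in m, angles in rad, forces in N, time in s.
With the tool pointing down it reaches from about 0.35 to 0.9 m from the base axis. Payload 8.1 kg.
Tool frame: the origin (TCP) lies midway between the tips of the shut fingers; the grasp point (between the pads) lies 19 mm behind it; z points along the fingers, y is the line along which they close (so a half turn about z gives the same grasp; the last joint's range is limited). The gripper opens to 92 mm and grips with 3 to 60 N. Pads are 19 mm wide; open, the fingers measure 130 mm over their backs; the gripper's body (75 mm by 190 mm) begins 47 mm behind the grasp point.
Start: joints at [1.2, 0.434, 0.025, 1.573, -0.012, 1.134, -0.075], TCP at [0.165, -0.603, 0.227] pointing down, gripper open.
Joint ranges: [-2.62, 2.62], [-0.44, 2.09], [-1.27, 1.32], [0.08, 2.57], [-1.32, 4.46], [0.12, 2], [-2.74, 2.74]. Speed limits (rad/s): [2.22, 2.22, 3.01, 3.01, 3.14, 3.14, 3.14].

### API

Orientations are given as a rotation vector (axis times angle).
In Python, from cell import readout, get_image, calibration, ticket gives the robot as it stands. The module is installed in compiled form; this text tells all that it offers.
- The arm moves only by the tool move_arm, never from a script. Its argument "series" is a list of rows, each a list of 6 numbers: the shift along the world's x, y, z as a fraction of full scale, then the turn, a rotation vector about the world's x, y, z as a fraction of full scale. A call has 1 to 5 rows; each row is the pose to reach, as a shift and turn from the pose commanded when the call began; what a row does not reach only later rows make up. Full scale, the value 1, is 0.75 m for a shift and 60 degrees for a turn. A row lasts 1/10 s, in which the tool goes at most 50 mm and 8.59 degrees, less where a joint would pass 70% of its speed; a pose out of reach is approached as far as the arm can. A call with a number of a shift or a turn outside -1 to 1 is refused whole. A call with a gripper value outside its range is refused whole. "claw" is the opening, from -1 (shut) to 1 (fully open), so that 0 is half open, set as the call begins (left out, the last holds). The fingers move at their own pace and stop on an object; "squeeze" is the grip in N (left out, the last holds). Time passes only in rows, so rows that repeat a pose let the fingers close. It gives the time, the measured TCP pose, the force, the opening and the grip force at its end, in the units of the state.
- readout.observe(): the state, without advancing time (a new reading comes with each control period).
- get_image(name): name is "scene" or "top"; returns (picture, depth): 400x640x3 uint8, red, green, blue; 400x640 float32, m along the optical axis (not along the pixel's ray), 0 where there is no reading.
- calibration(name): a dict with "fx", "fy", "cx", "cy" (pixels), "k1" (the pictures are not rectified: a ray, as slopes to the right and down, at radius r is drawn at 1 + k1 r^2 times it, then the intrinsics apply), "view" (4x4, takes a point from world to camera coordinates). Camera axes: x right, y down, z forward; pixel columns grow to the right and rows downward; lengths in m; the calibration is good to about 2 mm. A picture is of the moment at which its call begins. calibration takes no time and is no camera call.
- ticket.sign_off(): hands the job in; it is judged then, once.
The state is a dict: "clock": time; "joints": joint angles; "dq": joint speeds; "joint_efforts": joint torques, N m; "position": TCP position; "ee_rot": TCP orientation; "force": force on the tool from outside, world axes, zero at the start; "ft_torque": the same for the moment, N m; "width": opening from 0.0 (shut) to 1.0 (fully open); "gripper_force": force on a finger pad.
Only numpy, scipy, OpenCV 4.12 (cv2) and the standard library are available. Lean on these libraries where they do the work, as an engineer would, in place of code of your own. Each camera call takes 0.05 s, during which the arm holds its last target. There are 200 camera calls.

### The job

Push the upright clamp handle back, away from the held brass drawer pull, until the clamp arm has swung up past centre and stays fully open. Then lift the freed pull straight out of its nest and set it down gently, without dropping it, on the empty paper card in the blue tray, so that the three pulls lie in one neat row: side by side, parallel, ends level, evenly spaced. Leave the clamp open, and do not disturb the two pulls already in the tray, the tin, the bottle or the phone.

Things in the scene. Friction and masses are not known exactly. Their poses are not given: they have to be found in the camera images.
- fixture: Fixed aluminium base plate 250 x 130 x 12 mm; origin at the centre of its underside. Its +x runs from the held pull (lying along x on the plate, centred about x = -40 mm) to the clamp (pivot at x = 55). Low stops (9 mm high, 3 mm clear) surround the pull; clamp cheeks, 44 mm wide in y, stand at x = 39 to 75, 90 mm above the bench. Yaw varies; left or right of the robot.
- clamp_pivot (a point): Centre of the clamp's pivot, 76 mm above the bench, fixed to the base plate; the pivot axis is the fixture's y axis. The steel clamp arm (100 mm long, 16 mm wide, 12 mm thick) points from it to the fixture's -x, level when shut, its rubber foot 95 mm from the pivot pressing on the middle of the pull's grip bar.
- handle_tip (a point): Top end of the clamp's round black rubber handle (22 mm diameter), 125 mm from the pivot. Handle and arm are one rigid bell crank at right angles: shut, the handle stands upright over the pivot (rubber from 28 to 125 mm above it); open, it lies back nearly level towards the fixture's +x and the arm stands upright, its top 180 mm above the bench.
- clamp (a joint): Clamp angle, rad: about 0 shut, 1.75 fully open (stop). Pushing the handle towards the fixture's +x raises the arm and increases it. It is weighted over centre: let go below about 0.7 rad it falls shut again, beyond about 0.9 rad it falls fully open by itself and stays. About 2 N of push 95 mm above the pivot suffices.
- pull_center (a point): Brass drawer pull held in the fixture. Backplate 130 (x) x 44 x 6 mm; over it a grip bar 100 (x) x 14 (y) x 12 mm, from 32 to 44 mm above the plate's underside, on two 12 mm round posts at x = +-42 mm. Same either way round. 0.22 to 0.4 kg. This point: the pull's centre, 22 mm above its underside and 16 mm below the middle of the grip bar; x along its length, z up.
- free_place (a point): Centre of the empty place of the tray's row, on the tray's inner floor (4 mm above the bench) where the pull's underside will rest; marked by the one bare paper card (136 x 50 mm, flush with the floor). x runs along the card; the pull must lie parallel to it. It may be the left, middle or right of three places 66 mm apart.
- tray: Fixed blue plastic tray 170 (x) x 210 (y) mm, wall 4 mm thick and 18 mm high, floor 4 mm thick; origin at the centre of its underside. Its three places lie along x at y = -66, 0 and +66 mm; between the grip bars of neighbouring places 52 mm are free. Yaw and place vary; on the other side of the robot from the fixture.
- neighbour_a_center (a point): A pull of the same shape and size, already in the tray, not to be disturbed. This point: its centre, 22 mm above its underside; x along its length.
- neighbour_b_center (a point): The other pull of the same shape and size already in the tray, not to be disturbed. This point: its centre, 22 mm above its underside; x along its length.
- tin: Bystander: pale metal tin with a paper band, 60 mm diameter, 110 mm high, standing between fixture and tray; origin at its underside.
- bottle: Bystander: pale plastic bottle with a narrow neck, 56 mm diameter, 150 mm high, standing on the far side of the bench; origin at its underside.
- phone: Bystander: phone in a red case lying flat, 150 x 74 x 9 mm, near the robot's base; origin at its underside.
Things that resemble listed ones, but are neither listed nor needed, are in the scene too. What is shaped like the part that bears pull_center but purple is not meant.

How it is judged:
By the outcome, as a careful person would: the job done as asked, in the order asked, and still so for the second after the job is handed in, with the robot touching nothing.
It also fails if it takes over 51 s, if anything falls off the work surface, if the arm or the gripper's body presses on something with over 40 N, if the wrist force passes 120 N, or if a joint passes its speed limit or range.

## Working session

There is one attempt and no reset: what is moved stays moved. The work goes in short steps, Python scripts to look and compute and a tool call to move; the robot and the scene stay as the last step left them, time stands still between calls to the robot, and variables do not carry over. Pictures are saved under pics/ and viewed, at most 10 in all, crops included, and the job is handed in when it is done.

Besides the shell and the picture viewer there is one more tool, called as name([rows], argument=value, ...), one row to a line, values as JSON. move_arm: Moves the arm, as the interface text tells. Shift numbers are shares of 0.75 m and turn numbers shares of 60 degrees, none past 1 either way. Its arguments: {"type":"object","properties":{"series":{"type":"array"},"claw":{"type":"number"},"squeeze":{"type":"number"}},"required":["series"]}

```bash
mkdir -p pics; cat > h.py <<'E'
import numpy as np, cv2
from cell import readout, get_image, calibration, ticket
def cloud(name):
    im,d=get_image(name); c=calibration(name)
    v,u=np.mgrid[0:400,0:640]
    K=np.array([[c['fx'],0,c['cx']],[0,c['fy'],c['cy']],[0,0,1]],float)
    x=(u-c['cx'])/c['fx']; y=(v-c['cy'])/c['fy']; X,Y=x.copy(),y.copy()
    for _ in range(10):
        s=1+c['k1']*(X*X+Y*Y); X,Y=x/s,y/s
    P=np.stack([X*d,Y*d,d,np.ones_like(d)],-1)@np.linalg.inv(np.array(c['view'])).T
    P=P[...,:3]; P[d==0]=np.nan
    return im,P
E
python3 - <<'E'
from h import *
for n in('scene','top'):
    im,P=cloud(n); cv2.imwrite(f'pics/{n}0.png',im[...,::-1]); np.savez(f'{n}0.npz',im=im,P=P)
print(readout.observe())
E
```

```text
{'clock': 0.1, 'joints': array([ 1.20042655,  0.43515468,  0.02496757,  1.57398364, -0.01161066,
        1.13399185, -0.07507668]), 'dq': array([-0.00138512, -0.00171978, -0.00120101, -0.00254163, -0.00264199,
       -0.00177662, -0.00019947]), 'joint_efforts': array([ 3.97892480e-03, -6.69129896e+01,  9.88736227e-01, -3.15148830e+01,
       -6.04352192e-02,  3.74272233e-02,  4.36763082e-05]), 'position': array([ 0.16520222, -0.60230932,  0.22603121]), 'ee_rot': array([-3.11213952e+00, -4.19104888e-01,  4.69715021e-04]), 'force': array([-0.73588824,  0.64290912, -0.5333252 ]), 'ft_torque': array([ 0.00894019,  0.01975026, -0.00673158]), 'gripper_force': 0.0, 'width': 1.0013841337511866}
```

View pics/top0.png

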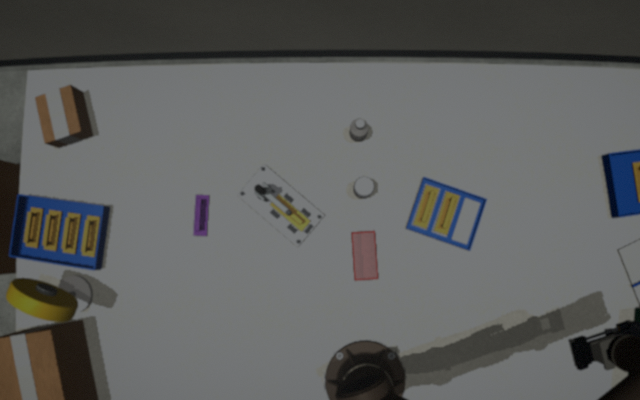

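View pics/scene0.png

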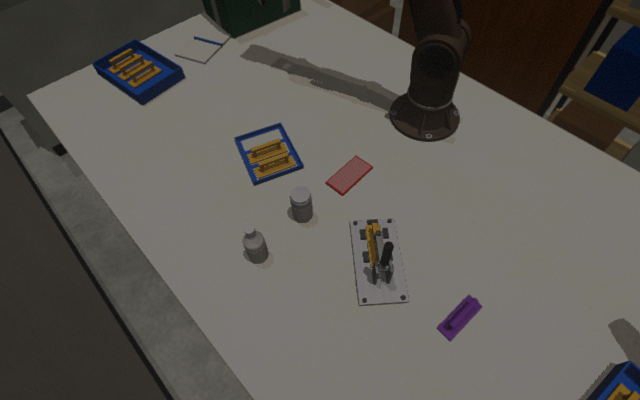

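The top view shows these candidates: the held pull in the fixture (298,215), a purple pull (201,215) which is excluded, the near tray's neighbours (424,205) and (447,214), and pulls in the far trays (60,230) and (637,180). I choose the one under the clamp at (298,215). The bare card is at (467,222) in the near tray.

```bash
python3 - <<'E'
from h import *
D=np.load('top0.npz'); im,P=D['im'],D['P']
a=cv2.resize(im[150:260,225:345],None,fx=6,fy=5.4,interpolation=cv2.INTER_CUBIC)
cv2.imwrite('pics/crop_fix.png',np.clip(a[...,::-1]*1.6,0,255).astype('uint8'))
hsv=cv2.cvtColor(im,cv2.COLOR_RGB2HSV)
z=P[...,2]
print('bench z',np.nanmedian(z[270:290,250:320]),np.nanstd(z[270:290,250:320]))
def rect(m,s):
    q=P[m][:,:2]; q=q[~np.isnan(q).any(1)].astype('float32')
    r=cv2.minAreaRect(q); print(s,len(q),np.round(r[0],4),np.round(r[1],4),round(r[2],2),'z',np.nanmedian(P[m][:,2]))
def box(u0,v0,u1,v1):
    m=np.zeros(im.shape[:2],bool); m[v0:v1,u0:u1]=1; return m
yel=(hsv[...,0]>15)&(hsv[...,0]<35)&(hsv[...,1]>110)&(hsv[...,2]>60)
blue=(hsv[...,0]>100)&(hsv[...,0]<125)&(hsv[...,1]>120)
rect(box(230,155,335,250)&(z>.007)&(z<.017),'plate')
t=box(400,170,495,255)
rect(t&blue,'tray'); rect(t&blue&(z>.013),'traytop')
n,l,st,ce=cv2.connectedComponentsWithStats((t&yel).astype('uint8'))
for i in range(1,n):
    if st[i,4]>30: 
        rect(l==i,'pull'); rect((l==i)&(z>.04),'bar')
card=t&(hsv[...,1]<60)&(im.min(-1)>90)&(z<.02)
n,l,st,ce=cv2.connectedComponentsWithStats(cv2.erode(card.astype('uint8'),np.ones((2,2))))
for i in range(1,n):
    if st[i,4]>200: rect(l==i,f'card{ce[i]}')
rect(box(230,155,335,250)&yel,'heldpull'); rect(box(230,155,335,250)&yel&(z>.045)&(z<.066),'heldbar')
h=box(230,155,335,250)&(z>.11); rect(h,'handle'); 
q=P[h]; print(np.round(q[np.argsort(-q[:,2])[:8]],3))
for s,b in (('tin',(345,165,385,205)),('bottle',(340,108,380,148)),('phone',(345,225,385,285))):
    m=box(*b); rect(m&(z>.005),s)
E
```

```text
bench z 0.0009551871786952493 0.003725541624131936
plate 2330 [0.5492 0.2571] [0.291  0.3271] 0.26 z 0.01225926197500582
tray 1129 [ 0.5125 -0.2527] [0.2077 0.1659] 70.63 z 0.006756050424300053
traytop 217 [ 0.5126 -0.2521] [0.2068 0.1656] 70.84 z 0.018435972367026432
pull 479 [ 0.5349 -0.1904] [0.039  0.1224] 71.37 z 0.013992780930542237
bar 147 [ 0.5339 -0.1906] [0.0148 0.0996] 72.64 z 0.04833875386933095
pull 485 [ 0.5149 -0.2546] [0.0395 0.1236] 71.93 z 0.014460140736669347
bar 168 [ 0.5132 -0.2534] [0.016  0.0998] 70.98 z 0.048864583108342075
card[448.34736295 211.14705118] 3849 [ 0.5168 -0.2624] [0.2978 0.261 ] 89.88 z 0.001205255689660678
card[466.11237785 221.06677524] 614 [ 0.4884 -0.3168] [0.0482 0.1319] 69.83 z 0.006169991436759115
heldpull 323 [0.5133 0.2294] [0.1221 0.0374] 50.13 z 0.019810769372214265
heldbar 68 [0.4967 0.2102] [0.0476 0.016 ] 54.34 z 0.056816009082470864
handle 83 [0.5715 0.3024] [0.0195 0.0203] 3.76 z 0.19646999476351956
[[0.564 0.303 0.207]
 [0.572 0.3   0.206]
 [0.569 0.306 0.205]
 [0.569 0.312 0.205]
 [0.578 0.301 0.204]
 [0.575 0.309 0.204]
 [0.578 0.295 0.204]
 [0.564 0.306 0.204]]
tin 547 [ 0.6021 -0.0011] [0.1221 0.1216] 0.06 z 0.10554661929254494
bottle 515 [0.7821 0.014 ] [0.1256 0.1232] 0.08 z 0.09090200150184158
phone 1267 [ 0.3854 -0.0008] [0.1815 0.1203] 0.16 z 0.010191353402585035
```

View pics/crop_fix.png

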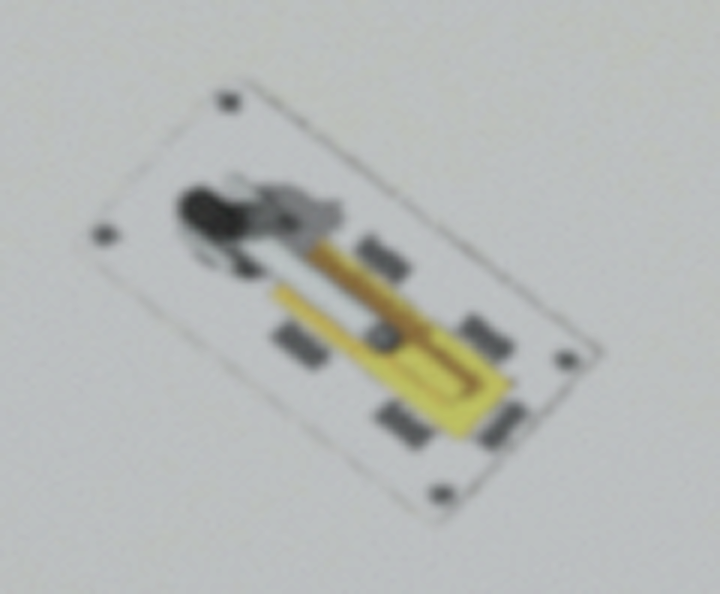

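The crop confirms the choice: the yellow pull lies between the dark stops with the steel arm over it, and the black handle tip is at about (260,189) in the top view. Next I refine the poses with plane-ray intersections.

```bash
cat >> h.py <<'E'
def onplane(name,uv,z):
    c=calibration(name); K=np.array([[c['fx'],0,c['cx']],[0,c['fy'],c['cy']],[0,0,1]],float)
    p=cv2.undistortPoints(np.array(uv,float).reshape(-1,1,2),K,np.array([c['k1'],0,0,0],float)).reshape(-1,2)
    V=np.linalg.inv(np.array(c['view'])); d=np.c_[p,np.ones(len(p))]@V[:3,:3].T; o=V[:3,3]
    return (o+d*((z-o[2])/d[:,2])[:,None])[:,:2]
def pca(q):
    m=q.mean(0); w,v=np.linalg.eigh(np.cov((q-m).T)); a=np.degrees(np.arctan2(v[1,1],v[0,1]))%180
    return m,a
E
python3 - <<'E'
from h import *
R=lambda r:(np.round(r[0],4),np.round(r[1],4),round(r[2],2))
for n in('top','scene'):
    D=np.load(n+'0.npz'); im,P=D['im'],D['P']; z=P[...,2]
    hsv=cv2.cvtColor(im,cv2.COLOR_RGB2HSV)
    yel=(hsv[...,0]>12)&(hsv[...,0]<35)&(hsv[...,1]>100)
    inb=lambda x,y,r:np.hypot(P[...,0]-x,P[...,1]-y)<r
    print(n)
    for s,(x,y),zb in(('A',(.534,-.19),.048),('B',(.514,-.254),.048),('held',(.511,.229),.056)):
        m=yel&inb(x,y,.09)&(z>zb-.012)&(z<zb+.012)&inb(x,y,.075)
        # limit to own pull
        d=np.radians(-19 if s!='held' else 50); off=-(P[...,0]-x)*np.sin(d)+(P[...,1]-y)*np.cos(d)
        m&=abs(off)<.02
        v,u=np.nonzero(m); q=onplane(n,np.c_[u,v],zb)
        print(s,len(q),pca(q),R(cv2.minAreaRect(q.astype('float32'))))
        if s=='held':
            m=yel&inb(x,y,.09); v,u=np.nonzero(m&(z<.035)); q=onplane(n,np.c_[u,v],.018); print(' plate',len(q),R(cv2.minAreaRect(q.astype('float32'))))
    blue=(hsv[...,0]>100)&(hsv[...,0]<125)&(hsv[...,1]>120)&inb(.5126,-.2524,.15)&(z>.012)
    v,u=np.nonzero(blue); q=onplane(n,np.c_[u,v],.018); print('tray',len(q),R(cv2.minAreaRect(q.astype('float32'))))
    ang=np.radians(50); C=np.array([.536,.26])
    bol=(im.max(-1)<90)&inb(*C,.16)&(z<.03)
    k,l,st,ce=cv2.connectedComponentsWithStats(bol.astype('uint8'),connectivity=8)
    for i in range(1,k):
        if 3<=st[i,4]<60:
            w=onplane(n,[ce[i]],.012)[0]; e=w-C
            print(' blob',st[i,4],np.round(w,4),'fix',np.round([e@[np.cos(ang),np.sin(ang)],e@[-np.sin(ang),np.cos(ang)]],3))
    h=(im.max(-1)<70)&inb(.5715,.3024,.03)&(z>.12)
    v,u=np.nonzero(h&(z>.19)); print('tip',len(u),onplane(n,np.c_[u,v],.2).mean(0) if len(u) else '')
    for s,(x,y),zb in(('tin',(.602,-.001),.11),('bottle',(.782,.014),.15)):
        m=inb(x,y,.05)&(z>zb-.012); v,u=np.nonzero(m); q=onplane(n,np.c_[u,v],zb); print(s,len(u),R(cv2.minAreaRect(q.astype('float32'))) if len(u)>3 else '')
E
```

```text
top
A 151 (array([ 0.53188371, -0.19000413]), np.float64(162.62828740098988)) (array([ 0.5337, -0.1906]), array([0.0153, 0.0992]), 72.72)
B 171 (array([ 0.513994  , -0.25352369]), np.float64(161.32502024288317)) (array([ 0.5136, -0.2531]), array([0.0154, 0.1001]), 70.76)
held 69 (array([0.49496149, 0.20847157]), np.float64(51.719198928500276)) (array([0.4968, 0.2103]), array([0.0484, 0.0161]), 54.4)
 plate 286 (array([0.5137, 0.2293]), array([0.1234, 0.039 ]), 50.27)
tray 235 (array([ 0.5125, -0.2522]), array([0.2058, 0.165 ]), 70.66)
 blob 10 [0.6515 0.3167] fix [ 0.118 -0.052]
 blob 10 [0.5739 0.3799] fix [0.116 0.048]
 blob 45 [0.5588 0.2357] fix [-0.004 -0.033]
 blob 11 [0.5554 0.3041] fix [0.046 0.013]
 blob 47 [0.5106 0.2767] fix [-0.004  0.03 ]
 blob 45 [0.5143 0.1819] fix [-0.074 -0.034]
 blob 8 [0.5029 0.1402] fix [-0.113 -0.052]
 blob 44 [0.4652 0.2232] fix [-0.074  0.031]
 blob 39 [0.465 0.173] fix [-0.112 -0.002]
 blob 11 [0.4257 0.2031] fix [-0.115  0.048]
tip 41 [0.5719986  0.30119498]
tin 314 (array([0.5859, 0.0074]), array([0.0555, 0.0553]), 0.14)
bottle 71 (array([0.
[... 498 characters left out ...]
0.1275, 0.0427]), 48.21)
tray 283 (array([ 0.517 , -0.2474]), array([0.2146, 0.1684]), 70.79)
 blob 54 [0.4646 0.1717] fix [-0.113 -0.002]
 blob 19 [0.4265 0.2056] fix [-0.112  0.049]
 blob 16 [0.5035 0.1406] fix [-0.112 -0.052]
 blob 8 [0.5298 0.1471] fix [-0.091 -0.068]
 blob 3 [0.4921 0.244 ] fix [-0.04   0.023]
 blob 11 [0.5111 0.2879] fix [0.005 0.037]
 blob 23 [0.5745 0.3819] fix [0.118 0.049]
 blob 21 [0.6522 0.3179] fix [ 0.119 -0.052]
 blob 38 [0.6377 0.346 ] fix [ 0.131 -0.023]
 blob 25 [0.5932 0.3837] fix [0.132 0.036]
tip 75 [0.57884321 0.30607481]
tin 325 (array([0.5938, 0.0125]), array([0.0637, 0.0552]), 47.84)
bottle 98 (array([0.7689, 0.0252]), array([0.0291, 0.0247]), 53.34)
```

```bash
python3 - <<'E'
from h import *
for n,zz in(('top',.004),('scene',.004)):
    D=np.load(n+'0.npz'); im,P=D['im'],D['P']
    hsv=cv2.cvtColor(im,cv2.COLOR_RGB2HSV)
    uvx,_=cv2.projectPoints(np.zeros((1,3)),np.zeros(3),np.zeros(3),np.eye(3),None)
    near=np.hypot(P[...,0]-.490,P[...,1]+.315)<.074
    d=np.radians(-19); X=(P[...,0]-.490)*np.cos(d)+(P[...,1]+.315)*np.sin(d); Y=-(P[...,0]-.490)*np.sin(d)+(P[...,1]+.315)*np.cos(d)
    m=(hsv[...,1]<90)&(im.min(-1)>70)&(abs(X)<.076)&(abs(Y)<.032)
    k,l,st,ce=cv2.connectedComponentsWithStats(m.astype('uint8'),connectivity=4)
    i=1+np.argmax(st[1:,4]); v,u=np.nonzero(l==i); q=onplane(n,np.c_[u,v],zz)
    r=cv2.minAreaRect(q.astype('float32')); print(n,len(q),pca(q),r)
E
```

```text
top 759 (array([ 0.48980481, -0.31606704]), np.float64(160.82355319619913)) ((0.4900275766849518, -0.3161720633506775), (0.052749231457710266, 0.13994386792182922), 70.58132934570312)
scene 402 (array([ 0.49238112, -0.31757076]), np.float64(161.58924680915305)) ((0.4918563961982727, -0.3152877986431122), (0.05049104988574982, 0.13943436741828918), 70.60594940185547)
```

move_arm([
  [0.06, 0.13, 0.03, 0, 0, 0.07],
  [0.126, 0.29, 0.06, 0, 0, 0.145],
  [0.126, 0.29, 0.06, 0, 0, 0.145],
  [0.126, 0.29, 0.06, 0, 0, 0.145],
  [0.126, 0.29, 0.06, 0, 0, 0.145],
], claw=-1)

```text
clock: 0.6
position: [0.2606, -0.3825, 0.272]
ee_rot: [-3.072, -0.656, -0.0]
force: [-0.2, -0.2, 0.2]
width: 0.613
gripper_force: 0.0
```

move_arm([
  [0.126, 0.289, 0.013, 0, 0, 0.145],
  [0.126, 0.289, 0.013, 0, 0, 0.145],
  [0.126, 0.289, 0.013, 0, 0, 0.145],
  [0.126, 0.289, 0.013, 0, 0, 0.145],
  [0.126, 0.289, 0.013, 0, 0, 0.145],
])

```text
clock: 1.1
position: [0.3549, -0.1654, 0.2817]
ee_rot: [3.013, 0.889, 0.0]
force: [-0.0, -0.5, -0.0]
width: 0.177
gripper_force: 0.0
```

move_arm([
  [0.126, 0.289, 0.013, 0, 0, 0.145],
  [0.126, 0.289, 0.013, 0, 0, 0.145],
  [0.126, 0.289, 0.013, 0, 0, 0.145],
  [0.126, 0.289, 0.013, 0, 0, 0.145],
  [0.126, 0.289, 0.013, 0, 0, 0.145],
])

```text
clock: 1.6
position: [0.4493, 0.0515, 0.2914]
ee_rot: [-2.937, -1.114, -0.001]
force: [1.3, -0.4, 1.1]
width: 0.006
gripper_force: 0.0
```

move_arm([
  [0.12, 0.27, 0.013, 0, 0, 0.145],
  [0.12, 0.27, 0.013, 0, 0, 0.145],
  [0.12, 0.27, 0.013, 0, 0, 0.145],
  [0.12, 0.27, 0.013, 0, 0, 0.145],
  [0.12, 0.27, 0.013, 0, 0, 0.145],
])

```text
clock: 2.1
position: [0.539, 0.2553, 0.3003]
ee_rot: [-2.841, -1.335, 0.0]
force: [0.3, 0.1, 1.0]
width: 0.004
gripper_force: 0.0
```

move_arm([
  [-0.002, 0.002, -0.06, 0, 0, 0],
  [-0.004, 0.003, -0.12, 0, 0, 0],
  [-0.004, 0.003, -0.18, 0, 0, 0],
  [-0.004, 0.003, -0.193, 0, 0, 0],
  [-0.004, 0.003, -0.193, 0, 0, 0],
])

```text
clock: 2.6
position: [0.5351, 0.2524, 0.1552]
ee_rot: [2.846, 1.331, -0.005]
force: [0.5, -0.1, 0.8]
width: 0.008
gripper_force: 0.0
```

move_arm([
  [0.015, 0.018, 0, 0, 0, 0],
  [0.024, 0.029, 0, 0, 0, 0],
  [0.032, 0.038, 0, 0, 0, 0],
  [0.041, 0.049, 0, 0, 0, 0],
  [0.05, 0.06, -0.001, 0, 0, 0],
])

```text
clock: 3.1
position: [0.5739, 0.2982, 0.1562]
ee_rot: [2.845, 1.33, 0.0]
force: [-1.6, -2.6, 2.1]
width: 0.005
gripper_force: 1.2
```

move_arm([
  [0.01, 0.012, -0.003, 0, 0, 0],
  [0.02, 0.023, -0.006, 0, 0, 0],
  [0.028, 0.034, -0.013, 0, 0, 0],
  [0.038, 0.045, -0.022, 0, 0, 0],
  [0.046, 0.055, -0.032, 0, 0, 0],
])

```text
clock: 3.6
position: [0.6084, 0.34, 0.1305]
ee_rot: [-2.845, -1.331, 0.0]
force: [-0.7, 0.5, 0.2]
width: 0.006
gripper_force: 0.3
```

move_arm([
  [0.006, 0.007, -0.008, 0, 0, 0],
  [0.01, 0.012, -0.016, 0, 0, 0],
  [0.01, 0.012, -0.016, 0, 0, 0],
  [0.01, 0.012, -0.016, 0, 0, 0],
  [0.01, 0.012, -0.016, 0, 0, 0],
])

```text
clock: 4.1
position: [0.6154, 0.3481, 0.1199]
ee_rot: [2.846, 1.331, 0.001]
force: [0.5, 0.2, 0.1]
width: 0.004
gripper_force: 0.0
```

```bash
python3 - <<'E'
from h import *
im,P=cloud('scene'); a=cv2.resize(im[150:330,300:480],None,fx=3.3,fy=3.3)
cv2.imwrite('pics/s1.png',np.clip(a[...,::-1]*1.5,0,255).astype('uint8'))
E
```

```text
(no output)
```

View pics/s1.png

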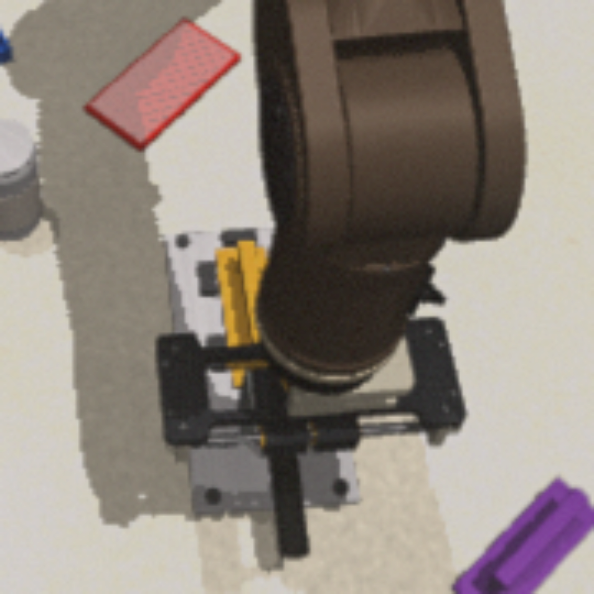

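The handle lies back at crop (290,500), pointing to fixture +x, so the clamp is open. I now rise and go over the pull.

move_arm([
  [0, 0, 0.06, 0, 0, 0],
  [0, 0, 0.12, 0, 0, 0],
  [0, 0, 0.173, 0, 0, 0],
  [-0.03, -0.035, 0.173, 0, 0, 0],
  [-0.07, -0.08, 0.173, 0, 0, 0],
])

```text
clock: 4.65
position: [0.5631, 0.2894, 0.2509]
ee_rot: [-2.844, -1.332, -0.006]
force: [-0.5, -1.2, 0.4]
width: 0.001
gripper_force: 0.0
```

move_arm([
  [-0.04, -0.045, 0, 0, 0, 0],
  [-0.067, -0.0775, 0, 0, 0, 0],
  [-0.067, -0.0775, 0, 0, 0, 0],
  [-0.067, -0.0775, 0, 0, 0, 0],
  [-0.067, -0.0775, 0, 0, 0, 0],
], claw=1)

```text
clock: 5.15
position: [0.5132, 0.2309, 0.2497]
ee_rot: [-2.845, -1.331, -0.002]
force: [-0.3, -0.2, 1.3]
width: 0.392
gripper_force: 0.0
```

```bash
python3 - <<'E'
from h import *
print(readout.observe()['position'],readout.observe()['ee_rot'],readout.observe()['width'])
for n in('top','scene'):
    im,P=cloud(n)
    z=P[...,2]; x,y=.5131,.2301; d=np.radians(50)
    X=(P[...,0]-x)*np.cos(d)+(P[...,1]-y)*np.sin(d);Y=-(P[...,0]-x)*np.sin(d)+(P[...,1]-y)*np.cos(d)
    hsv=cv2.cvtColor(im,cv2.COLOR_RGB2HSV)
    yel=(hsv[...,0]>12)&(hsv[...,0]<35)&(hsv[...,1]>100)&(abs(X)<.09)&(abs(Y)<.04)
    for lo,hi,zz in((.008,.03,.018),(.045,.067,.056)):
        v,u=np.nonzero(yel&(z>lo)&(z<hi)); q=onplane(n,np.c_[u,v],zz)-[x,y]
        X=q@[np.cos(d),np.sin(d)];Y=q@[-np.sin(d),np.cos(d)]
        if len(u)>5: print(n,zz,len(u),'x',X.min(),X.max(),'y',Y.min(),Y.max())
    a=im[130:270,225:365] if n=='top' else im[150:330,300:480]
    a=cv2.resize(a,(560,560)); cv2.imwrite(f'pics/{n}2.png',np.clip(a[...,::-1]*1.5,0,255).astype('uint8'))
E
```

```text
[0.51318226 0.23091527 0.24969449] [-2.84513218e+00 -1.33130320e+00 -2.07036339e-03] 0.3920070047375026Traceback (most recent call last):
  File "<stdin>", line 10, in <module>
  File "h.py", line 15, in onplane
    p=cv2.undistortPoints(np.array(uv,float).reshape(-1,1,2),K,np.array([c['k1'],0,0,0],float)).reshape(-1,2)
      ~~~~~~~~~~~~~~~~~~~^^^^^^^^^^^^^^^^^^^^^^^^^^^^^^^^^^^^^^^^^^^^^^^^^^^^^^^^^^^^^^^^^^^^^^
cv2.error: OpenCV(4.12.0) /io/opencv/modules/calib3d/src/undistort.dispatch.cpp:347: error: (-215:Assertion failed) CV_IS_MAT(_src) && CV_IS_MAT(_dst) && (_src->rows == 1 || _src->cols == 1) && (_dst->rows == 1 || _dst->cols == 1) && _src->cols + _src->rows - 1 == _dst->rows + _dst->cols - 1 && (CV_MAT_TYPE(_src->type) == CV_32FC2 || CV_MAT_TYPE(_src->type) == CV_64FC2) && (CV_MAT_TYPE(_dst->type) == CV_32FC2 || CV_MAT_TYPE(_dst->type) == CV_64FC2) in function 'cvUndistortPointsInternal'
```

move_arm([
  [0, -0.001, -0.05, 0, 0, 0],
  [0, -0.001, -0.1, 0, 0, 0],
  [0, -0.001, -0.15, 0, 0, 0],
  [0, -0.001, -0.19, 0, 0, 0],
  [0, -0.001, -0.2, 0, 0, 0],
])

```text
clock: 5.7
position: [0.511, 0.2292, 0.0958]
ee_rot: [-2.844, -1.332, 0.008]
force: [0.1, -0.5, 0.1]
width: 0.867
gripper_force: 0.0
```

```bash
python3 - <<'E'
from h import *
for n in('top','scene'):
    im,P=cloud(n)
    a=im[130:270,225:365] if n=='top' else im[170:320,320:470]
    a=cv2.resize(a,(400,400)); cv2.imwrite(f'pics/{n}2.png',np.clip(a[...,::-1]*1.5,0,255).astype('uint8'))
cv2.imwrite('pics/both2.png',np.hstack([cv2.imread('pics/top2.png'),cv2.imread('pics/scene2.png')]))
E
```

```text
(no output)
```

View pics/both2.png

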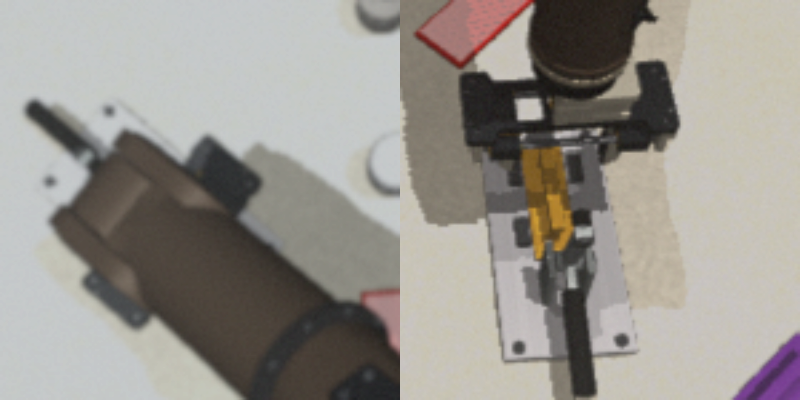

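The clamp is fully open, with the handle level at the right crop (580,340), and the gripper straddles the pull. I descend to grasp height.

move_arm([
  [0, 0, -0.03, 0, 0, 0],
  [0, 0, -0.06, 0, 0, 0],
  [0, 0, -0.08, 0, 0, 0],
  [0, 0, -0.087, 0, 0, 0],
  [0, 0, -0.087, 0, 0, 0],
])

```text
clock: 6.3
position: [0.5129, 0.2297, 0.0343]
ee_rot: [-2.846, -1.331, -0.0]
force: [0.0, 0.5, 0.8]
width: 0.998
gripper_force: 0.0
```

move_arm([
  [0, 0, -0.004, 0, 0, 0],
  [0, 0, -0.004, 0, 0, 0],
  [0, 0, -0.004, 0, 0, 0],
  [0, 0, -0.004, 0, 0, 0],
  [0, 0, -0.004, 0, 0, 0],
], claw=-1, squeeze=25)

```text
clock: 6.8
position: [0.5128, 0.2294, 0.0313]
ee_rot: [2.846, 1.331, 0.001]
force: [0.1, -0.8, -0.9]
width: 0.614
gripper_force: 0.0
```

move_arm([
  [0, 0, 0, 0, 0, 0],
  [0, 0, 0, 0, 0, 0],
  [0, 0, 0, 0, 0, 0],
  [0, 0, 0, 0, 0, 0],
  [0, 0, 0, 0, 0, 0],
])

```text
clock: 7.3
position: [0.5126, 0.2294, 0.031]
ee_rot: [2.846, 1.331, 0.0]
force: [-0.4, -0.2, 0.3]
width: 0.176
gripper_force: 0.0
```

move_arm([
  [0, 0, 0, 0, 0, 0],
  [0, 0, 0, 0, 0, 0],
  [0, 0, 0, 0, 0, 0],
  [0, 0, 0, 0, 0, 0],
  [0, 0, 0, 0, 0, 0],
])

```text
clock: 7.8
position: [0.5126, 0.2294, 0.031]
ee_rot: [2.846, 1.331, -0.0]
force: [-0.7, 0.2, -0.3]
width: 0.149
gripper_force: 25.0
```

Gripped, with a width of 0.149 (13.7 mm). I lift straight up slowly, then higher.

move_arm([
  [0, 0, 0.01, 0, 0, 0],
  [0, 0, 0.025, 0, 0, 0],
  [0, 0, 0.045, 0, 0, 0],
  [0, 0, 0.07, 0, 0, 0],
  [0, 0, 0.1, 0, 0, 0],
])

```text
clock: 8.3
position: [0.5123, 0.2293, 0.1075]
ee_rot: [-2.845, -1.331, 0.0]
force: [1.0, 0.3, -3.6]
width: 0.149
gripper_force: 25.0
```

move_arm([
  [0, 0, 0.04, 0, 0, 0],
  [0, 0, 0.08, 0, 0, 0],
  [0, 0, 0.12, 0, 0, 0],
  [0, 0, 0.15, 0, 0, 0],
  [0, 0, 0.16, 0, 0, 0],
])

```text
clock: 8.8
position: [0.5134, 0.2303, 0.2297]
ee_rot: [2.845, 1.332, 0.008]
force: [0.2, 0.2, -3.2]
width: 0.15
gripper_force: 25.0
```

move_arm([
  [-0.001, -0.03, 0, 0, 0, -0.05],
  [-0.003, -0.08, 0, 0, 0, -0.13],
  [-0.006, -0.135, 0, 0, 0, -0.215],
  [-0.008, -0.19, 0, 0, 0, -0.3],
  [-0.01, -0.243, 0, 0, 0, -0.384],
])

```text
clock: 9.3
position: [0.5042, 0.0453, 0.2258]
ee_rot: [3.055, 0.731, -0.001]
force: [1.3, -0.6, -2.6]
width: 0.153
gripper_force: 25.0
```

move_arm([
  [-0.002, -0.049, 0, 0, 0, -0.077],
  [-0.004, -0.097, 0, 0, 0, -0.154],
  [-0.006, -0.146, 0, 0, 0, -0.23],
  [-0.008, -0.194, 0, 0, 0, -0.307],
  [-0.01, -0.243, 0, 0, 0, -0.384],
])

```text
clock: 9.8
position: [0.4968, -0.1363, 0.2258]
ee_rot: [-3.14, -0.107, 0.001]
force: [0.6, -0.3, -2.9]
width: 0.149
gripper_force: 25.0
```

move_arm([
  [-0.002, -0.055, 0, 0, 0, -0.085],
  [-0.004, -0.11, 0, 0, 0, -0.17],
  [-0.006, -0.165, 0, 0, 0, -0.25],
  [-0.008, -0.21, 0, 0, 0, -0.34],
  [-0.01, -0.243, 0, 0, 0, -0.385],
])

```text
clock: 10.3
position: [0.489, -0.3198, 0.2255]
ee_rot: [3.097, -0.527, -0.002]
force: [-0.4, -0.2, -4.4]
width: 0.15
gripper_force: 25.0
```

move_arm([
  [0, 0, 0, 0, 0, 0],
  [0, 0, 0, 0, 0, 0],
  [0, 0, 0, 0, 0, 0],
])

```text
clock: 10.6
position: [0.4905, -0.3155, 0.2259]
ee_rot: [-3.098, 0.515, 0.0]
force: [0.3, 0.9, -3.4]
width: 0.149
gripper_force: 25.0
```

```bash
python3 - <<'E'
from h import *
s=readout.observe(); p=s['position']; print(p,s['ee_rot'],np.degrees(2*np.arctan2(s['ee_rot'][1],s['ee_rot'][0]))%180)
zb=p[2]-.031+.056
for n in('top','scene'):
    im,P=cloud(n); np.savez(n+'3.npz',im=im,P=P)
    hsv=cv2.cvtColor(im,cv2.COLOR_RGB2HSV); z=P[...,2]
    yel=(hsv[...,0]>12)&(hsv[...,0]<35)&(hsv[...,1]>100)&(np.hypot(P[...,0]-p[0],P[...,1]-p[1])<.1)&(z>.13)
    print(n,yel.sum())
    a=im[140:280,370:530] if n=='top' else im[60:220,180:350]
    a=cv2.resize(a,(400,400)); cv2.imwrite(f'pics/{n}3.png',np.clip(a[...,::-1]*1.5,0,255).astype('uint8'))
cv2.imwrite('pics/both3.png',np.hstack([cv2.imread('pics/top3.png'),cv2.imread('pics/scene3.png')]))
E
```

```text
[ 0.49049589 -0.31554383  0.22588431] [-3.09794689e+00  5.14715381e-01  4.70058421e-04] 161.1332717015673
top 308
scene 522
```

View pics/both3.png

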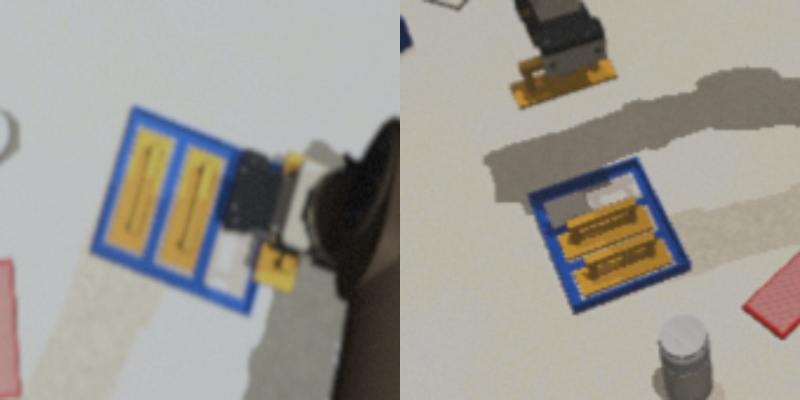

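The pull hangs level over the bare card, parallel to its neighbours. I measure its offset along its length and the neighbours the same way.

```bash
python3 - <<'E'
from h import *
p=np.array([.4905,-.3155,.2259]); d=np.radians(-18.9); ex=np.array([np.cos(d),np.sin(d)]); ey=np.array([-np.sin(d),np.cos(d)])
o=p[:2]
for n in('top','scene'):
    D=np.load(n+'3.npz'); im,P=D['im'],D['P']; z=P[...,2]
    hsv=cv2.cvtColor(im,cv2.COLOR_RGB2HSV); yel=(hsv[...,0]>12)&(hsv[...,0]<35)&(hsv[...,1]>100)
    for s,y0,zt in(('held',0,p[2]-.031+.018),('B',.066,.010),('A',.132,.010)):
        e=P[...,:2]-o; Y=e@ey-y0; X=e@ex
        m=yel&(abs(Y)<.032)&(abs(X)<.09)&(abs(z-zt)<.015)
        v,u=np.nonzero(m); q=onplane(n,np.c_[u,v],zt)-o; x,y=q@ex,q@ey
        r=cv2.minAreaRect(q.astype('float32')); c=np.array(r[0])
        xe=[np.mean(np.sort(x)[:6]),np.mean(np.sort(x)[-6:])]
        print(n,s,len(u),'x',np.round(xe,4),'mid',round(np.mean(xe),4),'y',np.round([y.min(),y.max()],4),'rect',round(c@ex,4),round(c@ey,4),np.round(r[1],3),round(r[2],1))
        m=yel&(abs(Y)<.032)&(abs(X)<.09)&(abs(z-zt-.038)<.012)
        v,u=np.nonzero(m); 
        if len(u)>30:
            q=onplane(n,np.c_[u,v],zt+.038)-o; r=cv2.minAreaRect(q.astype('float32')); c=np.array(r[0]); print('   bar',len(u),round(c@ex,4),round(c@ey,4),np.round(r[1],3),round(r[2],1))
E
```

```text
top held 193 x [-0.0593  0.0656] mid 0.0031 y [-0.0239  0.0196] rect 0.0031 -0.0023 [0.043 0.127] 71.0
   bar 36 -0.0383 -0.0012 [0.016 0.015] 71.7
top B 348 x [-0.0595  0.0645] mid 0.0025 y [0.0447 0.0857] rect 0.0025 0.0653 [0.041 0.125] 71.5
   bar 171 0.0017 0.0665 [0.015 0.1  ] 70.8
top A 363 x [-0.0615  0.063 ] mid 0.0008 y [0.1124 0.1516] rect 0.0008 0.132 [0.039 0.125] 71.1
   bar 151 0.0004 0.1322 [0.015 0.099] 72.7
scene held 367 x [-0.0569  0.0689] mid 0.006 y [-0.0193  0.0248] rect 0.0059 0.0029 [0.044 0.127] 70.9
   bar 45 0.0413 0.0069 [0.021 0.027] 73.9
scene B 381 x [-0.059   0.0688] mid 0.0049 y [0.0463 0.0953] rect 0.0049 0.0712 [0.048 0.129] 71.8
   bar 154 0.0054 0.0733 [0.022 0.099] 70.6
scene A 387 x [-0.0609  0.067 ] mid 0.003 y [0.1144 0.1591] rect 0.0033 0.1373 [0.044 0.129] 70.4
   bar 168 0.0047 0.14 [0.024 0.099] 72.5
```

move_arm([
  [-0.001, 0.001, -0.04, 0, 0, 0],
  [-0.001, 0.001, -0.08, 0, 0, 0],
  [-0.001, 0.001, -0.12, 0, 0, 0],
  [-0.001, 0.001, -0.16, 0, 0, 0],
  [-0.001, 0.001, -0.19, 0, 0, 0],
])

```text
clock: 11.2
position: [0.4892, -0.3153, 0.082]
ee_rot: [-3.098, 0.516, 0.002]
force: [0.0, 0.3, -3.2]
width: 0.153
gripper_force: 25.0
```

move_arm([
  [0, 0, -0.02, 0, 0, 0],
  [0, 0, -0.04, 0, 0, 0],
  [0, 0, -0.055, 0, 0, 0],
  [0, 0, -0.058, 0, 0, 0],
  [0, 0, -0.058, 0, 0, 0],
])

```text
clock: 11.7
position: [0.4895, -0.3163, 0.04]
ee_rot: [-3.098, 0.519, 0.0]
force: [0.4, 0.0, -3.1]
width: 0.149
gripper_force: 25.0
```

```bash
cat > m.py <<'E'
from h import *
s=readout.observe(); p=s['position']; print(p,np.degrees(2*np.arctan2(s['ee_rot'][1],s['ee_rot'][0]))%180)
d=np.radians(-18.9); ex=np.array([np.cos(d),np.sin(d)]); ey=np.array([-np.sin(d),np.cos(d)])
o=np.array([.491,-.3157]); import sys; zh=float(sys.argv[1]) if len(sys.argv)>1 else p[2]-.013
for n in('top','scene'):
    im,P=cloud(n); np.savez(n+'4.npz',im=im,P=P); z=P[...,2]
    hsv=cv2.cvtColor(im,cv2.COLOR_RGB2HSV); yel=(hsv[...,0]>12)&(hsv[...,0]<35)&(hsv[...,1]>100)
    for s,y0,zt in(('held',0,zh),('B',.066,.010),('A',.132,.010)):
        e=P[...,:2]-o; Y=e@ey-y0; X=e@ex
        for k,h in(('plate',0),('bar',.038)):
            m=yel&(abs(Y)<.032)&(abs(X)<.09)&(abs(z-zt-h)<.014)
            v,u=np.nonzero(m)
            if len(u)<30: continue
            q=onplane(n,np.c_[u,v],zt+h)-o; x,y=q@ex,q@ey; r=cv2.minAreaRect(q.astype('float32')); c=np.array(r[0])
            xs=np.sort(x); xe=[xs[:6].mean(),xs[-6:].mean()]
            print(n,s,k,len(u),'x',np.round(xe,4),'mid',round(np.mean(xe),4),'y',np.round([y.min(),y.max()],4),'rect',round(c@ex,4),round(c@ey,4),np.round(r[1],3),round(r[2],1))
E
python3 m.py
```

```text
[ 0.4895298  -0.3162651   0.04003119] 160.99480353280092
top held plate 132 x [-0.0595  0.0628] mid 0.0016 y [-0.0231  0.0171] rect 0.0022 -0.003 [0.04  0.125] 71.2
top B plate 296 x [-0.0602  0.064 ] mid 0.0019 y [0.0448 0.0859] rect 0.0019 0.0655 [0.041 0.125] 71.8
top B bar 32 x [-0.0471  0.0222] mid -0.0125 y [0.059  0.0739] rect 0.0011 0.0664 [0.014 0.1  ] 71.4
top A plate 359 x [-0.0618  0.0624] mid 0.0003 y [0.1124 0.1517] rect 0.0003 0.132 [0.039 0.125] 71.0
top A bar 150 x [-0.0483  0.048 ] mid -0.0002 y [0.1241 0.1412] rect -0.0001 0.1322 [0.015 0.099] 72.7
scene held plate 218 x [-0.0574  0.0687] mid 0.0056 y [-0.0221  0.0233] rect 0.0052 0.0005 [0.045 0.129] 70.8
scene held bar 45 x [0.0298 0.0532] mid 0.0415 y [-0.0072  0.0187] rect 0.0416 0.0057 [0.026 0.027] 71.8
scene B plate 381 x [-0.0595  0.0683] mid 0.0044 y [0.0463 0.0953] rect 0.0044 0.0712 [0.048 0.129] 71.8
scene B bar 158 x [-0.0422  0.0523] mid 0.0051 y [0.0614 0.0893] rect 0.0045 0.0747 [0.027 0.098] 72.5
scene A plate 387 x [-0.0615  0.0665] mid 0.0025 y [0.1144 0.1591] rect 0.0028 0.1374 [0.044 0.129] 70.4
scene A bar 166 x [-0.0439  0.0509] mid 0.0035 y [0.1277 0.1498] rect 0.0042 0.1388 [0.022 0.098] 71.1
```

move_arm([
  [0, 0.001, -0.002, 0, 0, 0],
  [0, 0.0022, -0.006, 0, 0, 0],
  [0, 0.0022, -0.011, 0, 0, 0],
  [0, 0.0022, -0.016, 0, 0, 0],
  [0, 0.0022, -0.019, 0, 0, 0],
])

```text
clock: 12.3
position: [0.4891, -0.3149, 0.0252]
ee_rot: [-3.098, 0.52, 0.001]
force: [0.3, -0.7, -3.1]
width: 0.151
gripper_force: 25.0
```

move_arm([
  [0, 0, 0, 0, 0, 0],
  [0, 0, 0, 0, 0, 0],
  [0, 0, -0.001, 0, 0, 0],
  [0, 0, -0.001, 0, 0, 0],
  [0, 0, -0.001, 0, 0, 0],
])

```text
clock: 12.8
position: [0.4894, -0.315, 0.0251]
ee_rot: [3.098, -0.52, 0.0]
force: [-1.0, -0.8, -3.0]
width: 0.151
gripper_force: 25.0
```

```bash
python3 m.py | grep -v ' A '
```

```text
[ 0.48939939 -0.31499315  0.02507481] 160.9615374201427
top held plate 118 x [-0.0596  0.0616] mid 0.001 y [-0.0218  0.0177] rect 0.0017 -0.0024 [0.039 0.124] 70.7
top B plate 266 x [-0.0602  0.064 ] mid 0.0019 y [0.0448 0.0858] rect 0.0019 0.0654 [0.041 0.125] 71.7
top B bar 32 x [-0.0471  0.0493] mid 0.0011 y [0.059  0.0739] rect 0.0011 0.0664 [0.014 0.1  ] 71.4
scene held plate 212 x [-0.0579  0.0673] mid 0.0047 y [-0.0206  0.0276] rect 0.0046 0.0036 [0.048 0.128] 70.7
scene held bar 39 x [0.029  0.0512] mid 0.0401 y [-0.0064  0.0181] rect 0.04 0.006 [0.023 0.027] 76.0
scene B plate 384 x [-0.0595  0.0683] mid 0.0044 y [0.0478 0.0953] rect 0.0045 0.0716 [0.048 0.129] 71.1
scene B bar 160 x [-0.0422  0.0523] mid 0.0051 y [0.0611 0.0848] rect 0.0047 0.0727 [0.023 0.098] 70.4
```

move_arm([
  [0, 0.0006, -0.001, 0, 0, 0],
  [0, 0.0006, -0.002, 0, 0, 0],
  [0, 0.0006, -0.003, 0, 0, 0],
  [0, 0.0006, -0.003, 0, 0, 0],
])

```text
clock: 13.3
position: [0.4894, -0.3145, 0.023]
ee_rot: [3.098, -0.52, 0.0]
force: [-1.0, 1.1, 1.9]
width: 0.15
gripper_force: 25.0
```

```bash
python3 -c "
from h import *
s=readout.observe();print(s['position'],s['force'],s['ft_torque'])"
```

```text
[ 0.4893758  -0.31450044  0.02299565] [-0.96419972  1.13608761  1.90382467] [ 0.27180246  0.35281654 -0.0296774 ]
```

Contact: the load has passed to the floor. I release by opening partly, to about 34 mm.

move_arm([
  [0, 0, 0, 0, 0, 0],
  [0, 0, 0, 0, 0, 0],
  [0, 0, 0, 0, 0, 0],
  [0, 0, 0, 0, 0, 0],
  [0, 0, 0, 0, 0, 0],
], claw=-0.26)

```text
clock: 13.8
position: [0.4894, -0.3146, 0.0228]
ee_rot: [3.098, -0.52, 0.0]
force: [-0.0, 1.2, -0.2]
width: 0.367
gripper_force: 0.0
```

move_arm([
  [0, 0, 0.01, 0, 0, 0],
  [0, 0, 0.03, 0, 0, 0],
  [0, 0, 0.06, 0, 0, 0],
  [0, 0, 0.11, 0, 0, 0],
  [0, 0, 0.17, 0, 0, 0],
])

```text
clock: 14.3
position: [0.4884, -0.314, 0.1509]
ee_rot: [-3.097, 0.519, 0.004]
force: [0.7, -0.9, 0.7]
width: 0.37
gripper_force: 0.0
```

move_arm([
  [-0.02, -0.03, 0.06, 0, 0, 0],
  [-0.06, -0.08, 0.1, 0, 0, 0],
  [-0.1, -0.14, 0.12, 0, 0, 0],
  [-0.15, -0.2, 0.12, 0, 0, 0],
  [-0.18, -0.25, 0.12, 0, 0, 0],
])

```text
clock: 14.8
position: [0.3621, -0.49, 0.2419]
ee_rot: [3.097, -0.519, 0.003]
force: [0.6, -0.5, -0.1]
width: 0.372
gripper_force: 0.0
```

move_arm([
  [-0.04, -0.05, 0, 0, 0, 0],
  [-0.08, -0.1, 0, 0, 0, 0],
  [-0.1, -0.14, 0, 0, 0, 0],
  [-0.1, -0.14, 0, 0, 0, 0],
  [-0.1, -0.14, 0, 0, 0, 0],
])

```text
clock: 15.3
position: [0.2877, -0.5938, 0.24]
ee_rot: [-3.097, 0.522, -0.0]
force: [-0.6, 0.2, -0.5]
width: 0.37
gripper_force: 0.0
```

```bash
python3 m.py 0.010; python3 - <<'E'
from h import *
a=np.load('top4.npz')['im'][150:270,220:510]; b=np.load('scene4.npz')['im'][110:330,220:480]
a=cv2.resize(a,(660,273)); b=cv2.resize(b,(378,320)); c=np.zeros((600,660,3),'uint8'); c[:273]=a; c[275:595,:378]=b
cv2.imwrite('pics/end.png',np.clip(c[...,::-1]*1.5,0,255).astype('uint8'))
E
```

```text
[ 0.28772127 -0.59383146  0.2399775 ] 160.86612137159437
top held plate 346 x [-0.0595  0.063 ] mid 0.0017 y [-0.0211  0.018 ] rect 0.0018 -0.0014 [0.039 0.124] 70.6
top held bar 145 x [-0.0449  0.0489] mid 0.002 y [-0.0082  0.0074] rect 0.0019 -0.0 [0.015 0.097] 70.6
top B plate 334 x [-0.0592  0.064 ] mid 0.0024 y [0.0457 0.0858] rect 0.0024 0.0658 [0.04  0.124] 71.5
top B bar 170 x [-0.0471  0.0493] mid 0.0011 y [0.0586 0.0742] rect 0.0011 0.0665 [0.015 0.1  ] 70.8
top A plate 345 x [-0.061   0.0622] mid 0.0006 y [0.1132 0.1517] rect 0.0007 0.1325 [0.038 0.124] 71.0
top A bar 150 x [-0.0483  0.048 ] mid -0.0002 y [0.1241 0.1412] rect -0.0001 0.1322 [0.015 0.099] 72.7
scene held plate 354 x [-0.0592  0.0672] mid 0.004 y [-0.0318  0.0257] rect 0.004 0.0023 [0.056 0.129] 77.0
scene held bar 140 x [-0.0417  0.0505] mid 0.0044 y [-0.0044  0.0204] rect 0.0044 0.0066 [0.025 0.096] 69.0
scene B plate 379 x [-0.059   0.0683] mid 0.0046 y [0.0478 0.0953] rect 0.0045 0.0716 [0.048 0.129] 71.1
scene B bar 162 x [-0.0417  0.0529] mid 0.0056 y [0.0611 0.0862] rect 0.0049 0.0733 [0.025 0.099] 70.4
scene A plate 381 x [-0.0609  0.0665] mid 0.0028 y [0.1144 0.1591] rect 0.0028 0.1374 [0.044 0.129] 70.4
scene A bar 167 x [-0.0439  0.0509] mid 0.0035 y [0.1277 0.1526] rect 0.0042 0.1398 [0.025 0.098] 70.6
```

View pics/end.png

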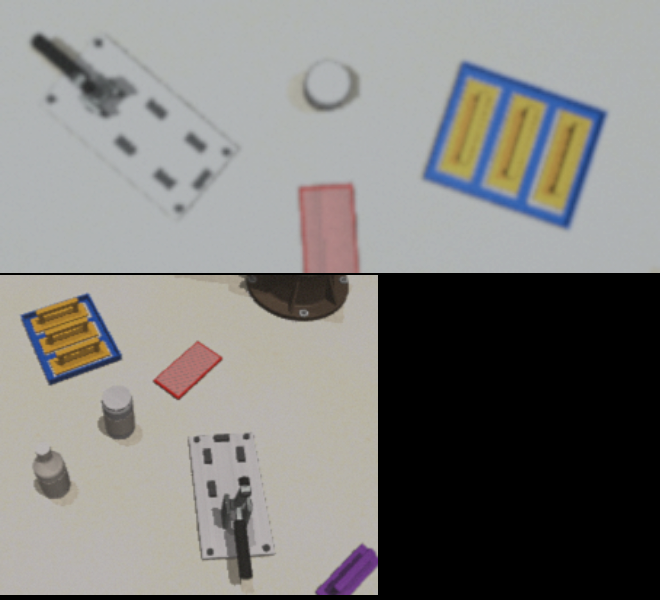

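The three pulls lie in an even row at crop (470,130), (517,145) and (562,155). Bar spacing is 66.5 and 65.7 mm, ends agree within about 2 mm, and yaw agrees within about 1°. The clamp is still open at crop (65,65) and the bystanders are unmoved, so I hand in.

```bash
python3 -c "
from cell import ticket
print(ticket.sign_off())"
```

```text
the job is handed in; nothing more can be done
None
```

I opened the clamp and left it open, set the freed pull on the empty card in an even row with the other two, and handed the job in at about 15 s; no verdict came back.

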